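# Slide a sample board under the spring clip of a rub-test jig

## Task

Load the printed sample board into the rub-test jig: press the clip's long thumb plate down with one fingertip so that its jaw bar lifts, and, keeping it down, push the board along the bed with the other fingertip, under the jaw, until it is fully home against the end stop. Then let go, so that the jaw springs down onto the board. Slide the board only, never pick it up or tip it, and leave the other things on the bench where they are.

Things in the scene. Friction and masses are not known exactly. Their poses are not given: they have to be found in the camera images.
- jig: Rub-test jig, fixed to the bench: dark steel base 225 x 160 x 6 mm with a flat aluminium bed. Origin on the bench; x is the way the board is pushed (open mouth to end stop), y left of that, z up. Bed top 20 mm above the bench, x -125..100, y -73..5. Guide strips 5 mm high beside the board: inner faces at y -61.5 and -2.5 from x = 25 on, flaring to 75 mm apart at the mouth, x -115.
- stop_face (a point): Fixed point on the jig at the foot of the end stop's face (jig x 80, y -32, z 20 mm). The stop is a bar across the bed, 12 mm high above it; the board's leading edge comes to rest against it.
- hinge (a point): Fixed point on the clip's hinge axis, which runs along jig x at y 14, z 32 mm (tube 10 mm thick; end posts at x -119 and 94, up to z 38 mm). The thumb plate is on the +y side of it, the jaw on the -y side, over the bed.
- clip (a joint): Spring clip, a rocker on the jig: turn in rad, 0 at rest (jaw down) to 0.55 (thumb plate fully down). The jaw clears the 10 mm board from 0.19 on; hold it at 0.25 to 0.5 to load. Released on a loaded board it rests at about 0.19. The spring pushes back 0.15 N m at rest plus 0.3 N m per rad: 6 to 8 N at a fingertip 35 mm from the hinge.
- clip_pad (a point): Mid-point of the thumb plate's top; moves with the clip. Steel strip 155 mm long (jig x -125..30), 40 wide, beside the bed; press it anywhere, a fingertip may slide along it. It slopes up outward at rest, level at 0.40. At jig y 49 its top is z 39 mm at rest, 29 at 0.26, 24.5 at 0.40, 21 at 0.50: then two tips of equal height can press it and stand behind the board, over the bed.
- jaw (a point): Centre of the jaw bar's flat near end; moves with the clip. Rubber bar 12 mm thick, 50 long (jig x 30..80) at y -32, on two steel arms whose tops are 48 mm above the bench at rest, about 70 when fully open. At rest the bar is 1.5 mm above the bed and its end blocks the board.
- board_home (a point): Fixed point on the jig's bed (jig x 45, y -32, z 20 mm) where the board's origin lies when it is fully home.
- board: Printed sample board, loose: pale wood 70 x 56 x 10 mm (x, y, z), about 35 g, printed face up. Origin at the centre of its underside. Starts flat on the bed at the open mouth, its 70 mm side within 3 degrees of jig x, its leading edge 35 to 59 mm short of the jaw; the bed is bare behind it for 26 to 50 mm. Slides easily.
- tape_roll: Bystander: roll of paper tape lying flat, 84 mm across, 24 mm high; origin under its centre.
- ink_jar: Bystander: white jar 52 mm across, 62 mm high; origin under its centre.
- spatula: Bystander: ink spatula 200 mm long lying on the bench along its x; origin at its underside.
- brush: Bystander: flat brush 170 mm long lying on the bench along its x; origin at its underside.
- paint_can: Bystander: steel can 76 mm across, 100 mm high; origin under its centre.
- steel_cup: Bystander: open steel cup 72 mm across, 110 mm high; origin under its centre.
- squeegee: Bystander: wooden squeegee 200 mm long (y), 22 mm high, with a rubber blade; lying on the bench.
Mind the look-alikes: they are no part of the job. There is more than one size of the board; the one meant has the size given above.

How it is judged:
By the outcome, as a careful person would: the job done as asked, in the order asked, and still so for the second after the job is handed in, with the robot touching nothing.
It also fails if it takes over 40 s, if anything falls off the work surface, if the arm or the gripper's body presses on something with over 40 N, if the wrist force passes 120 N, or if a joint passes its speed limit or range.

## Robot

A 6-joint arm with a two-finger parallel gripper is mounted at the origin on the work surface. World frame = base frame: x ahead of the robot, y to its left, z up, the work surface at z = 0. Lengths are in m, angles in rad, forces in N, time in s.
With the tool pointing down it reaches from about 0.35 to 0.85 m from the base axis. Payload 8.1 kg.
Tool frame: the origin (TCP) lies at the centre of the arm's flange, where the gripper is bolted on; the fingertips stand 186 mm ahead of it and the grasp point (between the pads) lies 167 mm ahead of it; z points along the fingers, y is the direction in which the jaws open and shut (so a half turn about z gives the same grasp; the last joint's range is limited). The gripper opens to 93 mm and grips with 3 to 60 N. Pads are 15 mm wide; open, the fingers measure 128 mm over their backs; the gripper's body (75 mm by 188 mm) begins 65 mm behind the grasp point.
Start: joints at [-1.381, 0.13, 1.488, -0, 1.523, -0.085], TCP at [0.163, -0.577, 0.405] pointing down, gripper open.
Joint ranges: [-2.96, 2.96], [-0.89, 2.26], [0.02, 2.5], [-1.34, 4.48], [0, 2.73], [-2.66, 2.66]. Speed limits (rad/s): [2.39, 2.39, 2.79, 3.14, 3.14, 3.14].

## Interface

Orientations are given as a rotation vector (axis times angle).
In Python, from plant import readout, snapshot, calibration, ticket, nets gives the robot as it stands.
- The arm moves only by the tool step_arm, never from a script. Its argument "motion" is a list of rows, each a list of 3 entries, a list of its own where there are three numbers: the shift along the tool's x, y, z in m, then the turn, a rotation vector about the tool's x, y, z in degrees, then the opening, from -1 (shut) to 1 (fully open), so that 0 is half open. A call has 1 to 5 rows; each row is the pose to reach, as a shift and turn from the pose commanded when the call began, along the tool's axes at that moment; what a row does not reach only later rows make up. A row lasts 1/10 s, in which the tool goes at most 50 mm and 8.59 degrees, less where a joint would pass 70% of its speed; a pose out of reach is approached as far as the arm can. A call with a gripper value outside its range is refused whole. The fingers move at their own pace and stop on an object; "grip_force" is the grip in N (left out, the last holds). Time passes only in rows, so rows that repeat a pose let the fingers close. It gives the time, the measured TCP pose, the force and the opening at its end, in the units of the state.
- readout.read_state(): the state, without advancing time (a new reading comes with each control period).
- snapshot(name): name is "scene" or "side" or "wrist"; returns the picture (480x640x3 uint8, blue, green, red); there is no depth.
- calibration(name): a dict with "intrinsics" (3x3 intrinsics, pixels), "distortion" ([k1, k2, p1, p2, k3] as OpenCV has them; the pictures are not rectified), "xyz" and "orientation" of the camera in the world; the wrist camera has in their place "T_tool_cam" (4x4, takes a point from camera to tool coordinates, whose origin is the TCP and whose axes are the flange's). Camera axes: x right, y up, looking along -z (the intrinsics and any distortion apply to the point x, -y, -z); pixel columns grow to the right and rows downward; lengths in m; the calibration is good to about 2 mm. A picture is of the moment at which its call begins: read the wrist's pose just before it. calibration takes no time and is no camera call.
- ticket.job_done(): hands the job in, once; it reports no verdict.
Trained networks look in the newest picture that a camera, given by its name, has taken for a name from the list of things; names that differ only in an ending like _2 or _b are one class to them, and where a whole thing is asked for, a point or a joint stands for the part that bears it (a point fixed in the world has none). Each returns a list of dicts, best first, with "p" (0 to 1); they miss things now and then, are a little off and sometimes report something else, mostly with a low value. They report only what shows in the picture. A call takes as long as a camera call. They do not tell look-alikes from the thing itself.
- nets.search_frame(query, camera): "box" ([left, top, width, height] in pixels, round what is visible of it).
- nets.place_of(query, camera): "location" ([column, row] in pixels: a listed point, or the origin of a listed thing).
The state is a dict: "clock": time; "q": joint angles; "joint_velocities": joint speeds; "tau": joint torques, N m; "tcp_pos": TCP position; "tool_rot": TCP orientation; "force": force on the tool from outside, world axes, zero at the start; "wrist_torque": the same for the moment, N m; "finger_gap": finger opening in m.
Only numpy, scipy, OpenCV 4.12 (cv2) and the standard library are available. Lean on these libraries where they do the work, as an engineer would, in place of code of your own. Each camera call takes 0.05 s, during which the arm holds its last target. There are 200 camera calls.

## Working session

There is one attempt and no reset: what is moved stays moved. The work goes in short steps, Python scripts to look and compute and a tool call to move; the robot and the scene stay as the last step left them, time stands still between calls to the robot, and variables do not carry over. Pictures are saved under pics/ and viewed, about 8 in all and at most 12, crops included, and the job is handed in when it is done.

Besides the shell and the picture viewer there is one more tool, called after "Request:" by a JSON object that holds its "name" and its "arguments", one argument or row to a line. step_arm: Moves the arm, as the interface text tells. Its arguments: {"type":"object","properties":{"motion":{"type":"array"},"grip_force":{"type":"number"}},"required":["motion"]}

```bash
ls; mkdir -p pics
cat > h.py <<'E'
import numpy as np,cv2
from scipy.spatial.transform import Rotation as R
from plant import readout,snapshot,calibration,ticket,nets
def cam(name,st=None):
    c=calibration(name);K=np.array(c["intrinsics"]);D=np.array(c["distortion"])
    if "T_tool_cam" in c:
        T=np.eye(4);T[:3,:3]=R.from_rotvec(st["tool_rot"]).as_matrix();T[:3,3]=st["tcp_pos"]
        T=T@np.array(c["T_tool_cam"])
        return K,D,T[:3,:3],T[:3,3]
    o=np.array(c["orientation"],float)
    Rm=o if o.shape==(3,3) else R.from_rotvec(o).as_matrix()
    return K,D,Rm,np.array(c["xyz"])
def ray(C,px,z):
    K,D,Rm,t=C
    u=cv2.undistortPoints(np.array([[px]],float),K,D)[0,0]
    d=Rm@np.array([u[0],-u[1],-1]);return t+d*(z-t[2])/d[2]
def proj(C,P):
    K,D,Rm,t=C
    p=(np.atleast_2d(P)-t)@Rm; p=p*[1,-1,-1]
    return cv2.projectPoints(p,np.zeros(3),np.zeros(3),K,D)[0][:,0]
E
python3 - <<'E'
from h import *
print(readout.read_state()); print(calibration("scene"),calibration("wrist"))
ims=[]
for n in ["scene","side","wrist"]:
    ims.append(snapshot(n))
    for q in ["jig","clip_pad","jaw","board","stop_face","hinge","board_home"]:
        print(n,q,[(np.round(r["location"]),round(r["p"],2)) for r in nets.place_of(q,n)[:3]])
cv2.imwrite("pics/scene.png",ims[0]);cv2.imwrite("pics/sw.png",cv2.resize(np.vstack([ims[1],ims[2]]),(400*1,600)))
E
```

```text
pics
{'clock': 0.0, 'q': array([-1.38137958e+00,  1.31147564e-01,  1.48925977e+00,  2.31273396e-05,
        1.52301664e+00, -8.54149784e-02]), 'joint_velocities': array([ 0.00021396,  0.0004199 , -0.00023132, -0.00161379,  0.00216371,
       -0.00097377]), 'tau': array([-3.41966545e-03, -5.59835887e+01, -4.91759992e+01,  7.65947462e-02,
        3.54166771e-02, -1.35723490e-04]), 'tcp_pos': array([ 0.16280494, -0.57725252,  0.40370599]), 'tool_rot': array([-3.11016522e+00, -4.30094855e-01,  1.13217151e-04]), 'force': array([ 0.00079159,  0.07944195, -0.03830674]), 'wrist_torque': array([0.04941661, 0.03072737, 0.01283627]), 'finger_gap': 0.09272958660967365}
{'intrinsics': array([[477.74263776,   0.        , 319.17292127],
       [  0.        , 477.74263776, 232.19881462],
       [  0.        ,   0.        ,   1.        ]]), 'distortion': array([-0.06638644,  0.        ,  0.        ,  0.        ,  0.        ]), 'xyz': array([1.18554722, 0.07401567, 0.95066924]), 'orientation': array([0.47826437, 0.57827312, 1.65830947])} {'intrinsics': array([[432.02389127,   0.        , 314.82328774]
[... 757 characters left out ...]
6.]), 0.68)]
scene stop_face [(array([286., 308.]), 0.95)]
scene hinge [(array([306., 267.]), 0.92)]
scene board_home [(array([286., 290.]), 0.71), (array([366., 288.]), 0.56), (array([287., 306.]), 0.43)]
side jig [(array([284., 247.]), 0.66)]
side clip_pad [(array([302., 249.]), 0.94)]
side jaw [(array([271., 231.]), 0.84), (array([268., 291.]), 0.62)]
side board [(array([381., 272.]), 0.77), (array([289., 171.]), 0.68), (array([307., 229.]), 0.64)]
side stop_face [(array([253., 228.]), 0.92)]
side hinge [(array([284., 238.]), 0.65)]
side board_home [(array([270., 229.]), 0.86)]
wrist jig []
wrist clip_pad []
wrist jaw []
wrist board []
wrist stop_face []
wrist hinge []
wrist board_home []
```

Run:
```python
from h import *
a=cv2.imread("pics/scene.png")
cv2.imwrite("pics/scene_c.png",cv2.resize(a[130:360,120:440],(800,575),interpolation=cv2.INTER_CUBIC))
C=cam("scene")
for n,p,z in [("stop",(286,308),.02),("home",(286,290),.02),("jaw",(285,284),.0275),("hinge",(306,267),.032),("pad",(320,253),.037),("board",(284,256),.02)]: print(n,ray(C,p,z))
C=cam("side")
for n,p,z in [("stop",(253,228),.02),("home",(270,229),.02),("jaw",(271,231),.0275),("hinge",(284,238),.032),("pad",(302,249),.037),("board",(307,229),.02)]: print(n,ray(C,p,z))
```

```text
stop [ 0.69003946 -0.08966021  0.02      ]
home [ 0.64482737 -0.09897259  0.02      ]
jaw [ 0.63406732 -0.1030086   0.0275    ]
hinge [ 0.58409349 -0.06352666  0.032     ]
pad [ 0.54342536 -0.03730006  0.037     ]
board [ 0.55338107 -0.12271668  0.02      ]
stop [ 0.69153369 -0.10338494  0.02      ]
home [ 0.64604891 -0.10892248  0.02      ]
jaw [ 0.63898219 -0.09444039  0.0275    ]
hinge [ 0.59803673 -0.07150549  0.032     ]
pad [ 0.54341694 -0.03774648  0.037     ]
board [ 0.54960588 -0.1291396   0.02      ]
```

View pics/scene_c.png

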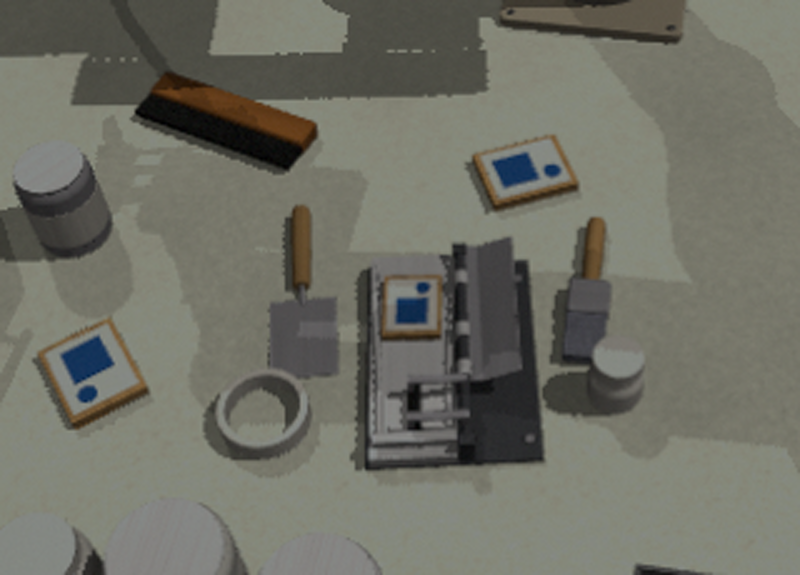

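View pics/sw.png

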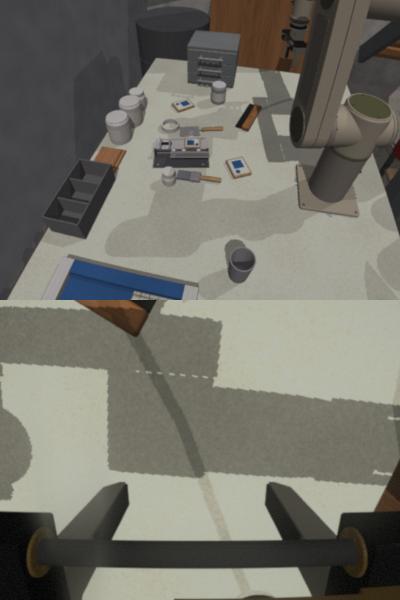

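The scene view shows the jig with its mouth toward the robot and the end stop at crop (410,440). The board on the bed is at crop (412,305) and the thumb plate is on the +y side. Two look-alike boards lie on the bench. Next I'll go above the jig for a close look.

Request:
{"name": "step_arm", "arguments": {
  "motion": [
    [[0.04, -0.027, 0], [0, 0, 0], 1],
    [[0.08, -0.053, 0], [0, 0, 0], 1],
    [[0.12, -0.08, 0], [0, 0, 0], 1],
    [[0.16, -0.107, 0], [0, 0, 0], 1],
    [[0.2, -0.133, 0], [0, 0, 0], 1]
  ]
}}

```text
clock: 1.7
tcp_pos: [0.3201, -0.3936, 0.4049]
tool_rot: [3.112, 0.43, 0.0]
force: [0.9, -0.7, 0.7]
finger_gap: 0.0929
```

Request:
{"name": "step_arm", "arguments": {
  "motion": [
    [[0.04, -0.027, 0], [0, 0, 0], 1],
    [[0.08, -0.053, 0], [0, 0, 0], 1],
    [[0.12, -0.08, 0], [0, 0, 0], 1],
    [[0.16, -0.107, 0], [0, 0, 0], 1],
    [[0.2, -0.133, 0], [0, 0, 0], 1]
  ]
}}

```text
clock: 2.2
tcp_pos: [0.4766, -0.2111, 0.4051]
tool_rot: [3.111, 0.43, 0.001]
force: [0.3, -0.5, 0.6]
finger_gap: 0.0933
```

Request:
{"name": "step_arm", "arguments": {
  "motion": [
    [[0.04, -0.027, 0], [0, 0, 0], 1],
    [[0.08, -0.053, 0], [0, 0, 0], 1],
    [[0.12, -0.08, 0], [0, 0, 0], 1],
    [[0.132, -0.089, 0], [0, 0, 0], 1],
    [[0.132, -0.089, 0], [0, 0, 0], 1]
  ]
}}

```text
clock: 2.7
tcp_pos: [0.5794, -0.0895, 0.4044]
tool_rot: [-3.111, -0.435, 0.001]
force: [-0.7, -0.7, -0.4]
finger_gap: 0.0929
```

```bash
cat > look.py <<'E'
from h import *
import sys
st=readout.read_state();im=snapshot("wrist");C=cam("wrist",st)
cv2.imwrite(f"pics/{sys.argv[1]}.png",im)
for q,z in dict(jig=0,clip_pad=.037,jaw=.0275,board=.02,stop_face=.02,hinge=.032,board_home=.02).items():
    print(q,[(np.round(r["location"]),round(r["p"],2),np.round(ray(C,r["location"],z)[:2],4)) for r in nets.place_of(q,"wrist")[:3]])
E
python3 look.py w1
```

```text
jig [(array([307., 182.]), 0.65, array([ 0.5981, -0.0782]))]
clip_pad [(array([248., 246.]), 0.66, array([ 0.5388, -0.044 ]))]
jaw [(array([348., 154.]), 0.82, array([ 0.6338, -0.1035]))]
board [(array([335., 254.]), 0.73, array([ 0.5463, -0.1183]))]
stop_face [(array([351.,  89.]), 0.81, array([ 0.6835, -0.0912])), (array([348., 136.]), 0.33, array([ 0.6471, -0.1   ]))]
hinge [(array([290., 190.]), 0.7, array([ 0.5925, -0.0654]))]
board_home [(array([348., 138.]), 0.65, array([ 0.646 , -0.1001]))]
```

View pics/w1.png

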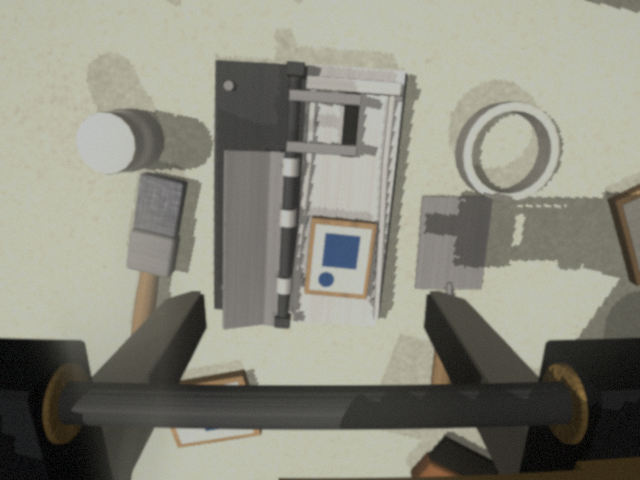

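The wrist view shows the hinge posts at about (295,69) and (282,322). The board's top corners are at (313,218), (377,221), (369,299) and (306,294), and the stop bar is near row 87. I'll fit the jig pose to these.

```bash
cat > fit.py <<'E'
from h import *
from scipy.optimize import least_squares
st=readout.read_state();C=cam("wrist",st)
obs=[((295,69),(.094,.014,.038)),((282,322),(-.119,.014,.038)),((351,89),(.08,-.032,.02)),((348,138),(.045,-.032,.02)),((348,154),(.03,-.032,.0275)),((307,182),(0,0,0)),
 ((225,151),(.030,.053,.042)),((224,327),(-.125,.053,.042))]
def f(p,full=False):
    c,s=np.cos(p[2]),np.sin(p[2])
    P=np.array([o[1] for o in obs]);W=np.c_[p[0]+c*P[:,0]-s*P[:,1],p[1]+s*P[:,0]+c*P[:,1],P[:,2]]
    return (proj(C,W)-np.array([o[0] for o in obs])).ravel()
r=least_squares(f,[.6,-.08,.25],loss="soft_l1",f_scale=2)
print(r.x,np.degrees(r.x[2]));print(np.round(r.fun.reshape(-1,2),1))
np.save("jig.npy",r.x);p=r.x
c,s=np.cos(p[2]),np.sin(p[2]);J=np.array([[c,-s],[s,c]])
for px in [(313,218),(377,221),(369,299),(306,294)]: print("board",np.round(J.T@(ray(C,px,.03)[:2]-p[:2]),4))
x=R.from_rotvec(st["tool_rot"]).as_matrix();print("tool yaw deg",np.degrees(np.arctan2(x[1,0],x[0,0])))
print("tcp jig",J.T@(st["tcp_pos"][:2]-p[:2]), st["tcp_pos"][2], x[:,2])
E
python3 fit.py
```

```text
[ 0.59563574 -0.08029485  0.20182163] 11.563527631383948
[[-0.6 -2.4]
 [-1.7  0.5]
 [ 0.5  2.6]
 [-0.4 -2.2]
 [-1.4  0.9]
 [-1.4  1.5]
 [14.4 -2.1]
 [11.5  0.7]]
board [-0.024  -0.0084]
board [-0.0227 -0.0624]
board [-0.0943 -0.0634]
board [-0.0934 -0.007 ]
tool yaw deg 15.649751708793415
tcp jig [-0.0196404  -0.00842489] 0.40496477333822556 [ 2.65328446e-04 -1.59186574e-04 -9.99999952e-01]
```

Request:
{"name": "step_arm", "arguments": {
  "motion": [
    [[-0.022, -0.005, 0.035], [0, 0, 1], 0.39],
    [[-0.043, -0.011, 0.07], [0, 0, 2], 0.39],
    [[-0.065, -0.016, 0.105], [0, 0, 3.1], 0.39],
    [[-0.087, -0.022, 0.14], [0, 0, 4.1], 0.39],
    [[-0.087, -0.022, 0.14], [0, 0, 4.1], 0.39]
  ]
}}

```text
clock: 3.6
tcp_pos: [0.4833, -0.0932, 0.2578]
tool_rot: [-3.121, -0.316, 0.02]
force: [-0.5, -1.2, -0.6]
finger_gap: 0.065
```

```bash
cat > st.py <<'E'
from h import *
def jig():
    p=np.load("jig.npy");c,s=np.cos(p[2]),np.sin(p[2]);J=np.array([[c,-s],[s,c]]);return p,J
if __name__=="__main__":
    st=readout.read_state();p,J=jig();x=R.from_rotvec(st["tool_rot"]).as_matrix()
    print(st["clock"],"tcp jig",np.round(J.T@(st["tcp_pos"][:2]-p[:2]),4),"tip z",st["tcp_pos"][2]-.186,"yaw",np.degrees(np.arctan2(x[1,0],x[0,0])-p[2]),"F jig",np.round(J.T@st["force"][:2],1),st["force"][2],"gap",st["finger_gap"],"qvel",np.abs(st["joint_velocities"]).max())
E
python3 st.py; python3 look.py w2; python3 st.py
```

```text
3.6 tcp jig [-0.1126  0.0099] tip z 0.07182552266112507 yaw -0.012544788512153114 F jig [-0.7 -1. ] -0.5642319159565896 gap 0.0650316919692883 qvel 0.1577388565898678
jig [(array([331.,  40.]), 0.58, array([ 0.596 , -0.0779]))]
clip_pad [(array([232., 141.]), 0.63, array([ 0.5398, -0.0429]))]
jaw [(array([302.,  29.]), 0.29, array([ 0.5938, -0.0644]))]
board [(array([396., 161.]), 0.96, array([ 0.5448, -0.1213])), (array([203., 431.]), 0.56, array([ 0.3607, -0.0469]))]
stop_face []
hinge [(array([303.,  28.]), 0.86, array([ 0.5937, -0.0648]))]
board_home []
4.0 tcp jig [-0.1061  0.0075] tip z 0.08063427991542421 yaw 0.09855830066395303 F jig [ 0.6 -0.3] -0.39134452740288744 gap 0.06471595840401767 qvel 0.015761293883727774
```

View pics/w2.png

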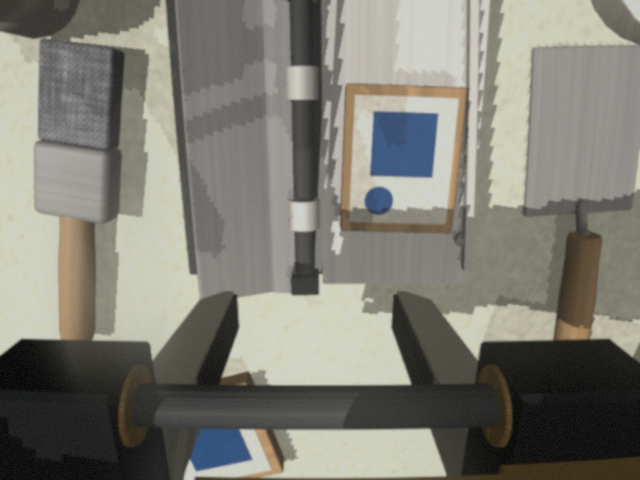

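Run:
```python
from st import *
st=readout.read_state();im=snapshot("wrist");C=cam("wrist",st);p,J=jig()
def W(P): P=np.atleast_2d(P).astype(float); return np.c_[P[:,:2]@J.T+p[:2],P[:,2]]
def line(a,b,col):
    t=np.linspace(0,1,20)[:,None]; pts=proj(C,W(np.array(a)*(1-t)+np.array(b)*t)); cv2.polylines(im,[pts.round().astype(int)],False,col,1)
B=[(-.0235,-.008,.03),(-.0235,-.063,.03),(-.094,-.063,.03),(-.094,-.008,.03)]
for i in range(4): line(B[i],B[(i+1)%4],(0,255,0))
line((-.119,.014,.037),(.09,.014,.037),(0,0,255))
line((-.125,-.073,.02),(-.125,.005,.02),(0,0,255))
line((-.125,-.073,.02),(.1,-.073,.02),(0,0,255))
x=R.from_rotvec(st["tool_rot"]).as_matrix()
for y in (-.041,-.0325,.0325,.041):
    for dx in(-.0075,.0075):
        q=proj(C,st["tcp_pos"]+x@[dx,y,.186])[0]; cv2.circle(im,tuple(int(v) for v in q.round()),2,(255,255,0),-1)
cv2.imwrite("pics/w3.png",im)
```

```text
(no output)
```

View pics/w3.png

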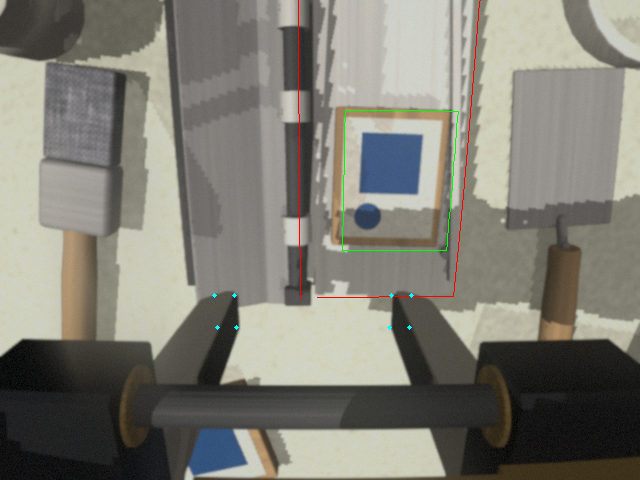

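Settled view: the board is at about (333–448, 107–246), roughly 4 mm further +y than my overlay. The hinge is about 2 mm further +y too. The fingertips match the projected dots. I'll shift by 2.5 mm and go down gently.

Request:
{"name": "step_arm", "arguments": {
  "motion": [
    [[0, -0.0025, 0.008], [0, 0, 0], 0.39],
    [[0, -0.0025, 0.017], [0, 0, 0], 0.39],
    [[0, -0.0025, 0.026], [0, 0, 0], 0.39],
    [[0, -0.0025, 0.032], [0, 0, 0], 0.39],
    [[0, -0.0025, 0.034], [0, 0, 0], 0.39]
  ]
}}

```text
clock: 4.55
tcp_pos: [0.4877, -0.0913, 0.2292]
tool_rot: [-3.125, -0.319, 0.003]
force: [-0.8, -0.4, 0.1]
finger_gap: 0.0646
```

Request:
{"name": "step_arm", "arguments": {
  "motion": [
    [[0, 0, 0.004], [0, 0, 0], 0.39],
    [[0, 0, 0.008], [0, 0, 0], 0.39],
    [[0, 0, 0.012], [0, 0, 0], 0.39],
    [[0, 0, 0.014], [0, 0, 0], 0.39],
    [[0, 0, 0.014], [0, 0, 0], 0.39]
  ]
}}

```text
clock: 5.05
tcp_pos: [0.4886, -0.0914, 0.2171]
tool_rot: [-3.125, -0.319, -0.001]
force: [-1.0, 0.8, 5.5]
finger_gap: 0.0646
```

```bash
python3 - <<'E'
from st import *
p,J=jig(); p=p.copy(); p[:2]+=J@[0,.0025]; np.save("jig.npy",p)
E
python3 st.py
```

```text
5.05 tcp jig [-0.1071  0.0081] tip z 0.03107852895138674 yaw 0.08027182677261302 F jig [-0.8  1. ] 5.530900721699245 gap 0.06462365291950964 qvel 0.00838395702470276
```

Request:
{"name": "step_arm", "arguments": {
  "motion": [
    [[0, 0, 0.003], [0, 0, 0], 0.39],
    [[0, 0, 0.005], [0, 0, 0], 0.39],
    [[0, 0, 0.007], [0, 0, 0], 0.39],
    [[0, 0, 0.0075], [0, 0, 0], 0.39],
    [[0, 0, 0.0075], [0, 0, 0], 0.39]
  ]
}}

```text
clock: 5.55
tcp_pos: [0.4888, -0.0919, 0.2104]
tool_rot: [3.124, 0.319, 0.002]
force: [-3.6, -2.0, 10.2]
finger_gap: 0.0649
```

```bash
python3 st.py
python3 - <<'E'
from st import *
st=readout.read_state();im=snapshot("wrist");s=snapshot("side")
cv2.imwrite("pics/w4.png",np.hstack([im[:,100:500],cv2.resize(s[200:275,235:335],(400,480),interpolation=cv2.INTER_CUBIC)]))
E
```

```text
5.55 tcp jig [-0.107   0.0075] tip z 0.024356416367077166 yaw 0.08849420179909398 F jig [-4.  -1.2] 10.238982002694877 gap 0.06489179181047476 qvel 0.0038668276813941336
```

View pics/w4.png

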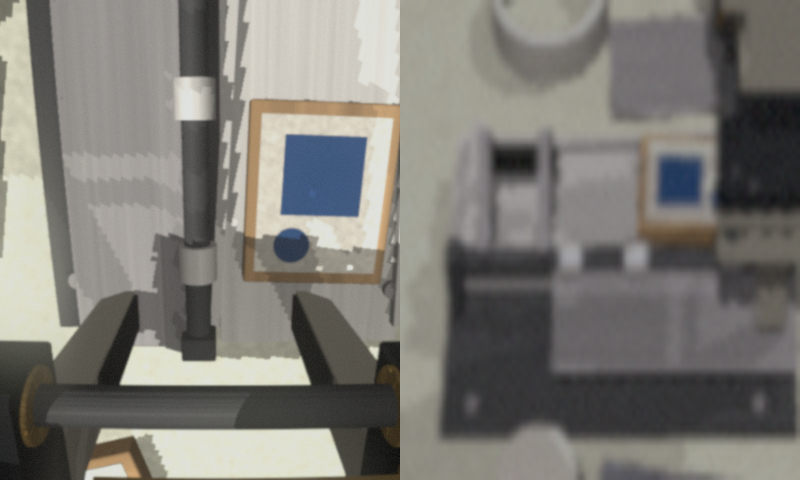

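The plate is down: the jaw arms have lifted in the side view, and the right tip is at (312,295), just behind the middle of the board's rear edge. Now I'll push.

Request:
{"name": "step_arm", "arguments": {
  "motion": [
    [[0.007, 0, 0.0005], [0, 0, 0], 0.39],
    [[0.014, 0, 0.001], [0, 0, 0], 0.39],
    [[0.022, 0, 0.001], [0, 0, 0], 0.39],
    [[0.03, 0, 0.001], [0, 0, 0], 0.39],
    [[0.035, 0, 0.001], [0, 0, 0], 0.39]
  ]
}}

```text
clock: 6.15
tcp_pos: [0.5225, -0.0846, 0.2087]
tool_rot: [3.125, 0.319, -0.003]
force: [-8.0, -2.5, 11.2]
finger_gap: 0.0646
```

```bash
python3 st.py
python3 - <<'E'
from st import *
st=readout.read_state();im=snapshot("wrist");s=snapshot("side")
cv2.imwrite("pics/w5.png",np.hstack([im[:,100:500],cv2.resize(s[200:275,235:335],(400,480),interpolation=cv2.INTER_CUBIC)]))
E
```

```text
6.15 tcp jig [-0.0725  0.0079] tip z 0.022705331236129722 yaw 0.10231026356552404 F jig [-8.3 -0.8] 11.231118189887905 gap 0.06460947601061637 qvel 0.12503582027018847
```

View pics/w5.png

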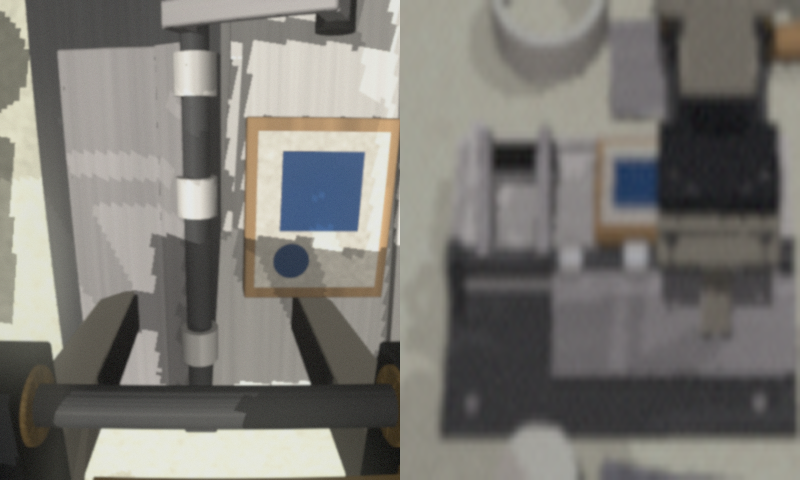

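The board is sliding squarely: its rear edge at row 296 is on the fingertip. I'll continue.

Request:
{"name": "step_arm", "arguments": {
  "motion": [
    [[0.007, 0, 0], [0, 0, 0], 0.39],
    [[0.014, 0, 0], [0, 0, 0], 0.39],
    [[0.021, 0, 0], [0, 0, 0], 0.39],
    [[0.028, 0, 0], [0, 0, 0], 0.39],
    [[0.035, 0, 0], [0, 0, 0], 0.39]
  ]
}}

```text
clock: 6.75
tcp_pos: [0.5566, -0.0776, 0.2087]
tool_rot: [3.125, 0.319, -0.004]
force: [-8.2, -0.5, 10.0]
finger_gap: 0.0645
```

Request:
{"name": "step_arm", "arguments": {
  "motion": [
    [[0.007, 0, 0], [0, 0, 0], 0.39],
    [[0.014, 0, 0], [0, 0, 0], 0.39],
    [[0.021, 0, 0], [0, 0, 0], 0.39],
    [[0.027, 0, 0], [0, 0, 0], 0.39],
    [[0.031, 0, 0], [0, 0, 0], 0.39]
  ]
}}

```text
clock: 7.25
tcp_pos: [0.5871, -0.0713, 0.2088]
tool_rot: [3.125, 0.319, -0.003]
force: [-8.4, -2.0, 11.4]
finger_gap: 0.0645
```

```bash
python3 st.py
python3 - <<'E'
from st import *
st=readout.read_state();im=snapshot("wrist");s=snapshot("side")
cv2.imwrite("pics/w6.png",np.hstack([im[:,100:500],cv2.resize(s[200:275,235:335],(400,480),interpolation=cv2.INTER_CUBIC)]))
E
```

```text
7.25 tcp jig [-0.0066  0.008 ] tip z 0.02277944365081469 yaw 0.09702947177788453 F jig [-8.6 -0.3] 11.353820869047478 gap 0.06447537497762884 qvel 0.10852924231294044
```

View pics/w6.png

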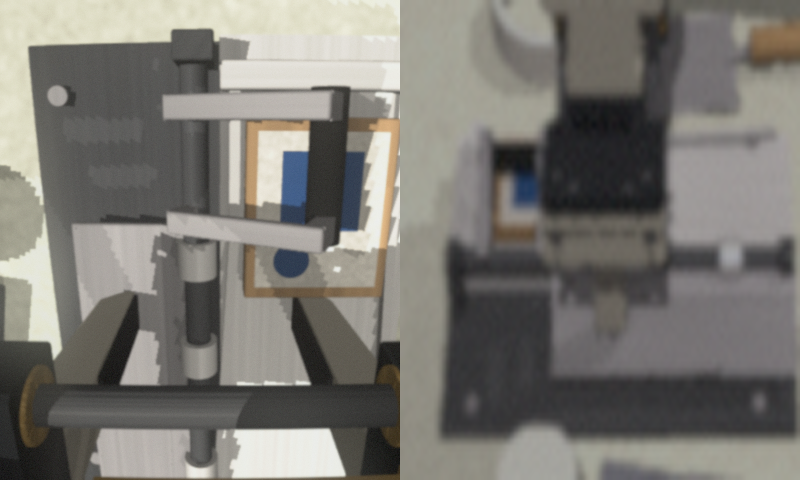

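The board is under the lifted jaw, and a bare strip remains before the stop (rows 90–118). I'll take small steps until the force rises.

Request:
{"name": "step_arm", "arguments": {
  "motion": [
    [[0.003, 0, 0], [0, 0, 0], 0.39],
    [[0.005, 0, 0], [0, 0, 0], 0.39],
    [[0.007, 0, 0], [0, 0, 0], 0.39],
    [[0.007, 0, 0], [0, 0, 0], 0.39]
  ]
}}

```text
clock: 7.75
tcp_pos: [0.5939, -0.0699, 0.2089]
tool_rot: [3.125, 0.319, -0.003]
force: [-7.0, -0.4, 11.0]
finger_gap: 0.0645
```

Request:
{"name": "step_arm", "arguments": {
  "motion": [
    [[0.0015, 0, 0], [0, 0, 0], 0.39],
    [[0.003, 0, 0], [0, 0, 0], 0.39],
    [[0.003, 0, 0], [0, 0, 0], 0.39]
  ]
}}

```text
clock: 8.05
tcp_pos: [0.5963, -0.0695, 0.2088]
tool_rot: [3.125, 0.319, -0.005]
force: [-10.9, -2.3, 12.0]
finger_gap: 0.065
```

```bash
python3 st.py
```

```text
8.05 tcp jig [0.0028 0.008 ] tip z 0.022764141347819622 yaw 0.08577135272027901 F jig [-11.2  -0.1] 11.973039935534421 gap 0.06498273720445163 qvel 0.003994359208686761
```

Request:
{"name": "step_arm", "arguments": {
  "motion": [
    [[0.001, 0, 0], [0, 0, 0], 0.39],
    [[0.002, 0, 0], [0, 0, 0], 0.39],
    [[0.002, 0, 0], [0, 0, 0], 0.39]
  ]
}}

```text
clock: 8.35
tcp_pos: [0.5972, -0.0694, 0.2087]
tool_rot: [3.125, 0.318, -0.011]
force: [-19.5, -2.7, 19.6]
finger_gap: 0.0647
```

```bash
python3 st.py
```

```text
8.35 tcp jig [0.0037 0.0079] tip z 0.02269085301644358 yaw 0.056306105213478855 F jig [-19.6   1.3] 19.62975952492708 gap 0.06466507538621305 qvel 0.0038368286178141558
```

Force has jumped to 20 N with under 1 mm of motion, so the board is against the stop. I'll ease off slightly and check before releasing.

Request:
{"name": "step_arm", "arguments": {
  "motion": [
    [[-0.002, 0, 0], [0, 0, 0], 0.39],
    [[-0.004, 0, 0], [0, 0, 0], 0.39],
    [[-0.004, 0, 0], [0, 0, 0], 0.39]
  ]
}}

```text
clock: 8.65
tcp_pos: [0.5954, -0.0695, 0.2095]
tool_rot: [3.125, 0.318, 0.002]
force: [-3.8, 0.0, 8.9]
finger_gap: 0.0648
```

```bash
python3 st.py
python3 - <<'E'
from st import *
im=snapshot("wrist")
cv2.imwrite("pics/w7.png",cv2.resize(im[20:320,250:550],(600,600),interpolation=cv2.INTER_CUBIC))
E
```

```text
8.65 tcp jig [0.002  0.0081] tip z 0.02352210272572705 yaw 0.05392723669856665 F jig [-3.7  0.8] 8.871024525638243 gap 0.06476267548831163 qvel 0.0036175903465249914
```

View pics/w7.png

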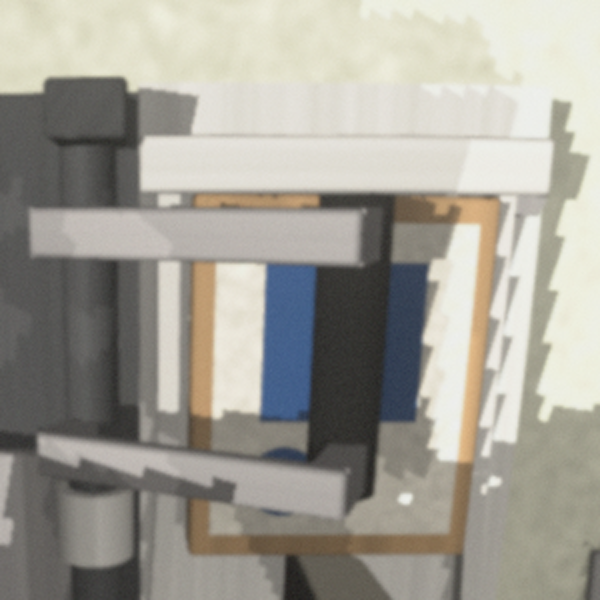

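The leading edge sits flush along the stop across its whole width, with no gap. I'll back off a little more and release.

Request:
{"name": "step_arm", "arguments": {
  "motion": [
    [[-0.003, 0, 0], [0, 0, 0], 0.39],
    [[-0.004, 0, -0.003], [0, 0, 0], 0.39],
    [[-0.004, 0, -0.007], [0, 0, 0], 0.39],
    [[-0.004, 0, -0.012], [0, 0, 0], 0.39],
    [[-0.004, 0, -0.018], [0, 0, 0], 0.39]
  ]
}}

```text
clock: 9.2
tcp_pos: [0.5909, -0.0703, 0.2261]
tool_rot: [-3.125, -0.319, 0.001]
force: [-0.0, -0.0, 0.2]
finger_gap: 0.0648
```

Request:
{"name": "step_arm", "arguments": {
  "motion": [
    [[0, 0, -0.02], [0, 0, 0], 0.39],
    [[0, 0, -0.05], [0, 0, 0], 0.39],
    [[0, 0, -0.09], [0, 0, 0], 0.39],
    [[0, 0, -0.12], [0, 0, 0], 0.39],
    [[0, 0, -0.12], [0, 0, 0], 0.39]
  ]
}}

```text
clock: 9.7
tcp_pos: [0.5926, -0.0707, 0.3522]
tool_rot: [3.123, 0.318, 0.013]
force: [-0.2, -0.9, -0.3]
finger_gap: 0.0646
```

Request:
{"name": "step_arm", "arguments": {
  "motion": [
    [[0, 0, 0], [0, 0, 0], 0.39],
    [[0, 0, 0], [0, 0, 0], 0.39],
    [[0, 0, 0], [0, 0, 0], 0.39]
  ]
}}

```text
clock: 10.0
tcp_pos: [0.5906, -0.0702, 0.3442]
tool_rot: [-3.124, -0.318, 0.005]
force: [0.4, -0.5, 0.4]
finger_gap: 0.0649
```

```bash
python3 st.py; python3 look.py w8
python3 - <<'E'
import cv2
a=cv2.imread("pics/w8.png");cv2.imwrite("pics/w8c.png",cv2.resize(a[0:300,170:470],(600,600),interpolation=cv2.INTER_CUBIC))
E
```

```text
10.0 tcp jig [-0.0029  0.0084] tip z 0.1582043540270484 yaw 0.07657609682895712 F jig [ 0.3 -0.6] 0.3727125915713255 gap 0.06486898976431515 qvel 0.005104147623354071
jig [(array([324., 214.]), 0.56, array([ 0.5967, -0.0764]))]
clip_pad [(array([264., 288.]), 0.7, array([ 0.5434, -0.0432]))]
jaw [(array([158., 316.]), 0.64, array([0.5002, 0.0325])), (array([375., 179.]), 0.63, array([ 0.634 , -0.1042]))]
board [(array([373., 157.]), 0.82, array([ 0.648, -0.1  ])), (array([237., 462.]), 0.79, array([ 0.3653, -0.0466]))]
stop_face [(array([373., 108.]), 0.68, array([ 0.68  , -0.0926]))]
hinge [(array([307., 224.]), 0.59, array([ 0.595 , -0.0644]))]
board_home [(array([370., 161.]), 0.61, array([ 0.6448, -0.0991])), (array([160., 314.]), 0.41, array([0.4974, 0.0332]))]
```

View pics/w8c.png

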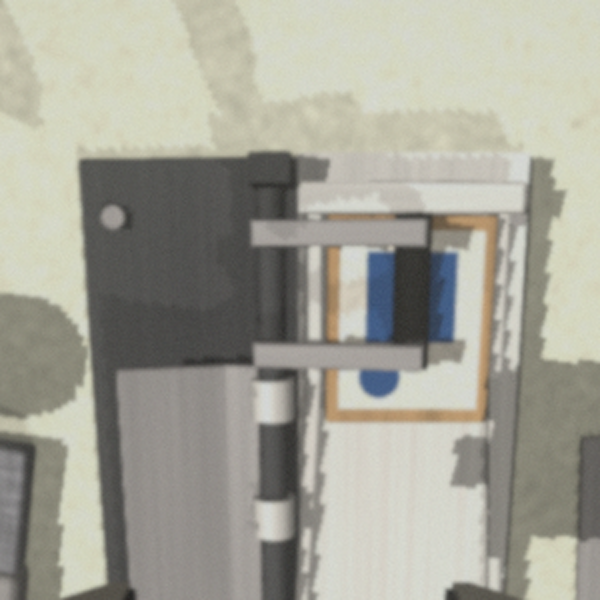

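The jaw rests on the board, and the board is square and up against the stop. The robot is clear.

```bash
python3 -c "
from plant import ticket;print(ticket.job_done())"
```

```text
the job is handed in; nothing more can be done
None
```

The board is loaded in the jig and the job is handed in, after about 10 s of the 40 s allowed. I pressed the thumb plate down with one fingertip and held it. The other fingertip slid the board under the lifted jaw to the end stop. I then backed the fingertip off the board and lifted straight up so the jaw sprang down.

**Checks that agreed**
- At the stop, the pushing force rose to about 20 N with under 1 mm of further motion.
- A close picture before release showed the leading edge flush against the stop across its whole width.
- After release, a picture showed the board square and still at the stop with the jaw resting on it. The force on the tool was about zero with the fingertips about 0.16 m above the bench.
- The network put the board about 3 mm from where it put the home point, which is within its error.

**Checks that disagreed or were not made**
- My first jig estimate was about 2.5 mm off sideways, and I corrected it before going down.
- The upward force also rose to about 20 N in the last push, and fell to 9 N once I eased off. I did not find out why.
- I did not measure the clip angle directly. I judged it from tip height and the pictures.
- I did not check the other things on the bench one by one. Nothing touched them as far as I saw.

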